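Dock the stove scraper and open the cleaner bottle

ROBOT

A 6-joint arm with a two-finger parallel gripper is mounted at the origin on a cart in front of the work surface, level with it; the furniture and walls round the work are solid. World frame = base frame: x ahead of the robot, y to its left, z up, the work surface at z = 0. Lengths are in m, angles in rad, forces in N, time in s.
With the tool pointing down it reaches from about 0.325 to 0.9 m from the base axis. Payload 6.1 kg.
Tool frame: the origin (TCP) lies between the finger pads; the fingertips stand 14 mm ahead of it and the grasp point (between the pads) lies 5 mm behind it (tip_extent is the z of the fingertips in the tool frame, in m); z points along the fingers, y is the line along which they close (so a half turn about z gives the same grasp; the last joint's range is limited). The gripper opens to 87 mm and grips with 3 to 60 N. Pads are 19 mm wide; open, the fingers measure 117 mm over their backs; the gripper's body (75 mm by 190 mm) begins 51 mm behind the grasp point.
Start: joints at [1.195, 0.22, 1.526, -0, 1.395, -0.126], TCP at [0.155, 0.606, 0.237] pointing down, gripper open.
Joint ranges: [-2.98, 2.98], [-0.91, 2.08], [0.09, 2.57], [-1.24, 4.39], [0.2, 2.65], [-2.68, 2.68]. Speed limits (rad/s): [2.57, 2.57, 3.01, 3.14, 3.14, 3.14].

INTERFACE

Orientations are given as a rotation vector (axis times angle).
In Python, from rig import * gives the robot as it stands. The module is installed in compiled form; this text tells all that it offers.
- The arm moves only by the shell command python3 -m creep 'ROWS' [FORCE]. ROWS is JSON, a list of rows, each an object with "xyz": the shift along the tool's x, y, z in mm, a list of three; "dr": the turn, a rotation vector about the tool's x, y, z in degrees, a list of three; "grip": the closure in counts, from 0 (fully open) to 255 (shut). A call has 1 to 10 rows; each row shifts and turns the commanded pose from where the row before left it, along the tool's axes as they then stand; what a row does not reach is not made up. A row lasts 1/8 s, in which the tool goes at most 62.5 mm and 10.7 degrees, less where a joint would pass 70% of its speed; a pose out of reach is approached as far as the arm can. A call is refused whole if a number of a shift passes 62.5 or a number of a turn 10.7, either way. A call with a gripper value outside its range is refused whole. The fingers move at their own pace and stop on an object; FORCE is the grip in N (left out, the last holds). Time passes only in rows, so rows that do not move let the fingers close. It gives the time, the measured TCP pose, the force, the opening and the grip force at its end, in the units of the state.
- get_state(): the state, without advancing time (a new reading comes with each control period).
- grab_frame(name): name is "scene" or "top" or "wrist"; returns the picture (420x560x3 uint8, red, green, blue); there is no depth.
- camera_model(name): a dict with "mtx" (3x3 intrinsics, pixels), "R" (3x3) and "t" (3): a world point X has camera coordinates R X + t; the wrist camera has in their place "hand_eye" (4x4, takes a point from camera to tool coordinates, whose origin is the TCP and whose axes are the flange's). Camera axes: x right, y down, z forward; pixel columns grow to the right and rows downward; lengths in m; the calibration is good to about 2 mm. A picture is of the moment at which its call begins: read the wrist's pose just before it. camera_model takes no time and is no camera call.
- finish_job(): hands the job in; it is judged then, once.
The state is a dict: "clock": time; "qpos": joint angles; "dq": joint speeds; "joint_efforts": joint torques, N m; "position": TCP position; "orientation": TCP orientation; "force": force on the tool from outside, world axes, zero at the start; "moment": the same for the moment, N m; "grip_width": finger opening in m; "grasp_force": force on a finger pad.
Only numpy, scipy, OpenCV 4.12 (cv2) and the standard library are available. Lean on these libraries where they do the work, as an engineer would, in place of code of your own. Each camera call takes 0.05 s, during which the arm holds its last target. There are 200 camera calls.

TASK

The stove top has been scraped and the cleaner comes next: slide the orange-handled scraper blade first, lying flat, into the dock slot of the grey caddy until it is fully home, and let go of it. Then press the blue safety cap of the bottle in the caddy straight down, twist it anticlockwise (seen from above) while it is down until it comes free, and lift it off. Finish while still holding the cap in the gripper, level and still, straight above the bottle with 4 to 10 cm of clear air between them; leave the scraper docked and the spice tin, the tin cup and the matchbox where they stand.

Things in the scene. Friction and masses are not known exactly. Their poses are not given: they have to be found in the camera images.
- scraper_grip (a point): Middle of the scraper's orange handle, half-way up (12 mm above the underside). Loose flat scraper lying on the stove top, about 0.12 kg: handle 75 long (x) x 18 wide (y), top 23 mm above the underside; steel blade 44 mm wide, 4 mm thick, level with the underside, sticking out 55 mm in front (+x) of the handle. x points to the blade's edge, z up.
- scraper_tip (a point): Middle of the front edge of the scraper's blade, half-way through its thickness, 92.5 mm ahead (+x) of the handle's middle and 2 mm above the underside; same axes as scraper_grip.
- dock_mouth (a point): Middle of the dock slot's mouth, 2 mm above the stove top; x points into the slot, z up. The dock is the low grey tunnel of the caddy (fixed), 60 mm deep, 73 wide, roof top 17 mm high, without a floor: the scraper slides on the stove top. Slot 49 mm wide, 11 mm high; two slanting guide cheeks stand 14 mm out in front of the mouth.
- dock_home (a point): Where scraper_tip lies when the scraper is fully home: 55 mm inside the mouth along +x, on the slot's middle line, 2 mm above the stove top; the front of the handle then meets the edge of the dock's roof and stops. Same axes as dock_mouth.
- cap_grip (a point): On the axis of the blue ribbed cap, 10 mm below its top, 26 mm above its open end; z up along the axis, x to the red dash. 50 mm in diameter, 36 mm high, 40 g; grip it round the side from above in any direction. Press it down 3.5 mm or more (hard stop at 6), then turn it anticlockwise seen from above: free to lift at 50 to 65 degrees, stop at 68. It will not turn clockwise.
- bottle_seat (a point): Fixed point on the bottle's axis where cap_grip lies while the cap is on and locked, z up. White bottle with a green band, 74 mm in diameter, upright and fixed in the caddy's well, its axis 112 mm beyond dock_mouth along that x; its shoulder slopes up to 35 mm below this point, the neck's top is 12 mm below it.
- plunger (a joint): Yellow sprung plug, 23 mm in diameter, in the bottle's mouth under the cap: pushes the cap up with 5 N when locked, 1 N more per mm pressed (11 N at the stop). Value in m: 0 with the cap locked, positive pressed down, -0.002 with the cap off (then its top is 4 mm below bottle_seat).
- spice_tin: Small spice tin, 49 mm in diameter, 72 mm high, origin under its middle; stays where it is.
- cup: Tin cup with a strap handle, 68 x 88 mm, 62 mm high, origin near the middle of its underside; stays where it is.
- matches: Matchbox 36 x 56 x 16 mm, origin under its middle; stays where it is.
Things that resemble listed ones, but are neither listed nor needed, are in the scene too. What is shaped like the part that bears cap_grip but yellow is not meant.

How it is judged:
On the way, in this order (a step that is already met when the one before it is completed fails the run):
1. the scraper is fully home in the dock slot and let go (x of scraper_tip in the frame of dock_home between -0.006 and 0.006 m and y of scraper_tip in the frame of dock_home between -0.006 and 0.006 m and z of scraper_tip in the frame of dock_home between -0.004 and 0.007 m and angle between the x axis of scraper_tip and the x axis of dock_home, either way round below 0.15 rad and contact force between scraper and the fingers below 0.1 N), for 0.2 s.
2. the cap is pressed down on the bottle, not yet turned (z of cap_grip in the frame of bottle_seat below -0.003 m and angle between the x axis of cap_grip and the x axis of bottle_seat, either way round below 0.3 rad and horizontal distance between cap_grip and bottle_seat below 0.004 m).
3. the cap is turned far enough while still on the neck (angle between the x axis of cap_grip and the x axis of bottle_seat, either way round above 0.7 rad and z of cap_grip in the frame of bottle_seat below 0.008 m and horizontal distance between cap_grip and bottle_seat below 0.005 m).
At the end, for the whole second after the job is handed in: Scraper still docked: blade edge within 6 mm of home, straight within 0.15 rad. Cap held by the fingers, at rest, touching neither bottle nor caddy, upright within 0.2 rad, axis within 30 mm of the bottle's, raised 60 to 200 mm above its seat (x of scraper_tip in the frame of dock_home between -0.006 and 0.006 m and y of scraper_tip in the frame of dock_home between -0.006 and 0.006 m and z of scraper_tip in the frame of dock_home between -0.004 and 0.007 m and angle between the x axis of scraper_tip and the x axis of dock_home, either way round below 0.15 rad and z of cap_grip in the frame of bottle_seat between 0.06 and 0.2 m and horizontal distance between cap_grip and bottle_seat below 0.03 m and angle between cap_grip's own z axis and vertical below 0.2 rad and contact force between cap and the fingers above 1 N and linear speed of cap below 0.03 m/s and contact force between cap and bottle below 0.1 N and contact force between cap and caddy below 0.1 N); the arm keeps its last pose, push and grip.
It fails at once if the spice tin is shifted by more than 25 mm or knocked over (distance of spice_tin from where it was at the start of the episode above 0.025 m or angle between spice_tin's own z axis and vertical above 0.4 rad).
It fails at once if the tin cup is shifted by more than 25 mm or knocked over (distance of cup from where it was at the start of the episode above 0.025 m or angle between cup's own z axis and vertical above 0.4 rad).
It fails at once if the matchbox is shifted by more than 25 mm or knocked over (distance of matches from where it was at the start of the episode above 0.025 m or angle between matches's own z axis and vertical above 0.4 rad).
It also fails if it takes over 54 s, if anything falls off the work surface, if the arm or the gripper's body presses on something with over 40 N, if the wrist force passes 120 N, or if a joint passes its speed limit or range.

## Working session

There is one attempt and no reset: what is moved stays moved. The work goes in short steps, Python scripts to look and compute and a shell command to move; the robot and the scene stay as the last step left them, time stands still between calls to the robot, and variables do not carry over. Pictures are saved under pics/ and viewed, at most 13 in all, crops included, and the job is handed in when it is done.

```bash
mkdir -p pics; cat > h.py <<'E'
from rig import *
import numpy as np, cv2
from scipy.spatial.transform import Rotation as Ro
def ray(name,uv,pose=None):
    m=camera_model(name); K=np.array(m["mtx"])
    d=np.linalg.inv(K)@np.array([uv[0],uv[1],1.])
    if "R" in m:
        R=np.array(m["R"]);t=np.array(m["t"]).ravel(); return -R.T@t, R.T@d
    H=np.array(m["hand_eye"]); p,o=pose; T=Ro.from_rotvec(o).as_matrix()
    return np.array(p)+T@H[:3,3], T@H[:3,:3]@d
def at(name,uv,z,pose=None):
    o,d=ray(name,uv,pose); return o+d*(z-o[2])/d[2]
def proj(name,X,pose=None):
    m=camera_model(name);K=np.array(m["mtx"])
    if "R" in m: c=np.array(m["R"])@X+np.array(m["t"]).ravel()
    else:
        H=np.array(m["hand_eye"]);p,o=pose;T=Ro.from_rotvec(o).as_matrix()
        c=H[:3,:3].T@(T.T@(np.array(X)-p)-H[:3,3])
    q=K@c; return q[:2]/q[2]
def save(name,fn):
    s=get_state(); f=grab_frame(name); cv2.imwrite(fn,f[:,:,::-1]); return f,(np.array(s["position"]),np.array(s["orientation"]))
E
python3 - <<'E'
from h import *
a,_=save("top","pics/top.png"); b,_=save("scene","pics/scene.png")
s=get_state(); print(s)
for n in("top","scene","wrist"):print(n,camera_model(n))
E
```

```text
{'clock': 0.1, 'qpos': array([ 1.19490016e+00,  2.21155284e-01,  1.52752155e+00, -9.44187228e-06,
        1.39470202e+00, -1.26123481e-01]), 'dq': array([ 0.00012413, -0.00235822, -0.00174954,  0.00011539,  0.00087554,
        0.00141166]), 'joint_efforts': array([-3.89082652e-04, -4.95943093e+01, -3.88518763e+01,  7.00757978e-02,
        5.16580429e-02, -9.45069337e-05]), 'position': array([0.15430804, 0.60508649, 0.23552851]), 'orientation': array([-3.91266061e-01, -3.11669328e+00,  2.72107826e-03]), 'force': array([0.42576406, 0.14543107, 0.50227406]), 'moment': array([-0.04200029,  0.00105116, -0.04349697]), 'grasp_force': 0.0, 'grip_width': 0.08696745682199128}
top {'mtx': array([[413.13889693,   0.        , 289.60550115],
       [  0.        , 413.13889693, 205.82969745],
       [  0.        ,   0.        ,   1.        ]]), 'R': array([[-0.01777264, -0.99983312,  0.00422708],
       [-0.98280622,  0.01669255, -0.1838839 ],
       [ 0.18378266, -0.0074225 , -0.98293888]]), 't': array([0.0297989 , 0.52360377, 0.92821235])}
scene {'mtx': array([[403.17242066,   0.        , 285.47514727],
       [  0.        , 403.17242066, 213.26999911],
       [  0.        ,   0.        ,   1.        ]]), 'R': array([[ 0.82575378, -0.56359609,  0.02213918],
       [-0.36104205, -0.5583228 , -0.74694329],
       [ 0.43333513,  0.60879807, -0.66451905]]), 't': array([-0.41995824,  0.27629   ,  0.89736142])}
wrist {'mtx': array([[342.21546137,   0.        , 277.38965164],
       [  0.        , 342.21546137, 203.80749621],
       [  0.        ,   0.        ,   1.        ]]), 'hand_eye': array([[ 1.57546686e-03, -9.59656179e-01, -2.81171719e-01,
         7.73240942e-02],
       [ 9.99998755e-01,  1.48796798e-03,  5.24687306e-04,
         5.40130038e-04],
       [-8.51449017e-05, -2.81172195e-01,  9.59657329e-01,
        -1.48268194e-01],
       [ 0.00000000e+00,  0.00000000e+00,  0.00000000e+00,
         1.00000000e+00]])}
```

View pics/top.png

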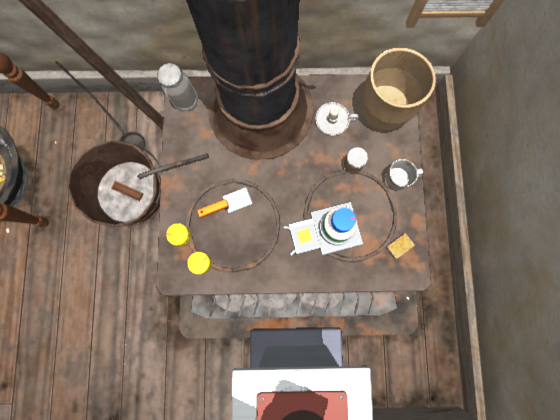

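View pics/scene.png

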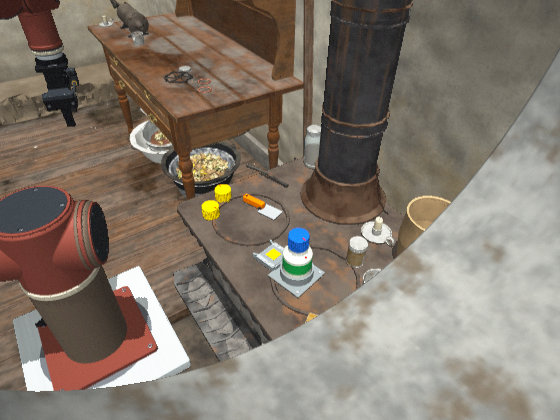

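The top view shows the orange scraper at about (212,209) with its blade to (250,200), and the grey caddy with its dock at (290,238). The blue cap is at (343,219). Two yellow caps at (177,235) and (199,263) are decoys, because the task asks for the blue one on the bottle. I'll confirm with an enlarged crop.

```bash
python3 - <<'E'
from h import *
a=cv2.imread("pics/top.png")[175:275,180:380]
cv2.imwrite("pics/topc.png",cv2.resize(a,(800,400),interpolation=cv2.INTER_CUBIC))
E
```

```text
(no output)
```

View pics/topc.png

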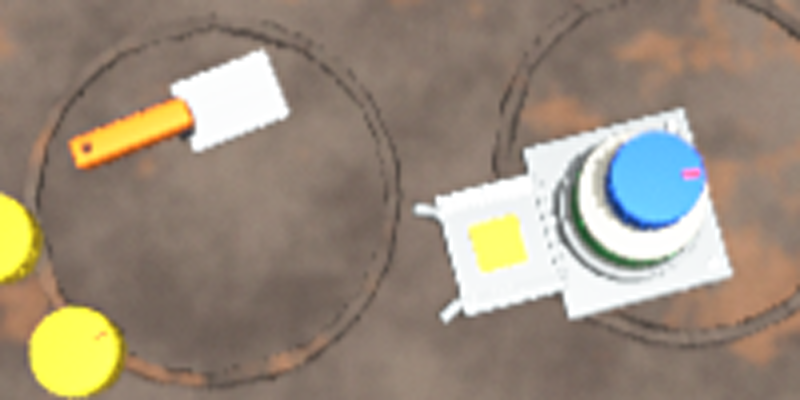

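The crop confirms it: the cap over the green-banded bottle is blue with a red dash, and the dock mouth edge runs (437,197)–(463,313). The blade's front edge runs (263,50)–(289,115), and the handle's rear end is at (75,156).

```bash
python3 - <<'E'
from h import *
f=lambda x,y,z:at("top",(180+(x+.5)/4-.5,175+(y+.5)/4-.5),z)
tc=[f(263,50,.004),f(289,115,.004)]; tip=sum(tc)/2; bb=[f(172,85,.004),f(196,152,.004)]
hr=[f(69,143,.023),f(80,168,.023)];r=sum(hr)/2
print("tip",tip,np.linalg.norm(tc[0]-tc[1]),"bladerear",sum(bb)/2,"rear",r,np.linalg.norm(hr[0]-hr[1]),"len",np.linalg.norm((tip-r)[:2]))
d=(tip-r)[:2];print("yaw scr",np.degrees(np.arctan2(d[1],d[0])))
print("grip est",tip[:2]-d/np.linalg.norm(d)*.0925)
m=[f(437,197,.017),f(463,313,.017)];M=sum(m)/2;w=(m[1]-m[0])[:2]
print("mouth",M,np.linalg.norm(w),"yaw",np.degrees(np.arctan2(w[0],-w[1])), np.degrees(np.arctan2(w[1],w[0]))+90)
for z in(.1,.12,.14,.16): print(z,f(656,178,z))
o,dr=ray("scene",(299,232)); 
for z in(.1,.12,.14,.16):print(o+dr*(z-o[2])/dr[2])
for p in((357,158),(402,175),(401,245)):print(at("top",p,.03))
E
```

```text
tip [0.56090365 0.12171478 0.004     ] 0.04458211178704883 bladerear [0.53910406 0.17856876 0.004     ] rear [0.51371674 0.24154367 0.023     ] 0.016939606516686724 len 0.1287849604005942
yaw scr -68.50618562532372
grip est [0.52701158 0.20778207]
mouth [0.45039543 0.01585622 0.017     ] 0.07166719368648201 yaw -78.47595323889217 -78.47595323889217
0.1 [ 0.48227858 -0.09856618  0.1       ]
0.12 [ 0.4792465  -0.09578126  0.12      ]
0.14 [ 0.47621442 -0.09299634  0.14      ]
0.16 [ 0.47318233 -0.09021142  0.16      ]
[ 0.51053071 -0.05387983  0.1       ]
[ 0.4978098  -0.07002794  0.12      ]
[ 0.48508889 -0.08617605  0.14      ]
[ 0.47236797 -0.10232415  0.16      ]
[ 0.64459373 -0.14766586  0.03      ]
[ 0.59955635 -0.25576385  0.03      ]
[ 0.42857294 -0.24177525  0.03      ]
```

```bash
python3 -m creep '[{"xyz":[-45,-29,3],"dr":[0,0,0],"grip":0},{"xyz":[-45,-29,3],"dr":[0,0,0],"grip":0},{"xyz":[-45,-29,3],"dr":[0,0,0],"grip":0},{"xyz":[-45,-29,3],"dr":[0,0,0],"grip":0},{"xyz":[-45,-29,3],"dr":[0,0,0],"grip":0},{"xyz":[-45,-29,3],"dr":[0,0,0],"grip":0},{"xyz":[-45,-29,3],"dr":[0,0,0],"grip":0},{"xyz":[-45,-29,3],"dr":[0,0,0],"grip":0},{"xyz":[-45,-29,3],"dr":[0,0,0],"grip":0},{"xyz":[-45,-29,3],"dr":[0,0,0],"grip":0}]'
python3 -m creep '[{"xyz":[0,0,0],"dr":[0,0,9],"grip":0},{"xyz":[0,0,0],"dr":[0,0,9],"grip":0},{"xyz":[0,0,0],"dr":[0,0,9],"grip":0},{"xyz":[0,0,0],"dr":[0,0,9],"grip":0},{"xyz":[0,0,0],"dr":[0,0,9],"grip":0},{"xyz":[0,0,0],"dr":[0,0,9],"grip":0},{"xyz":[0,0,0],"dr":[0,0,0],"grip":0}]'
cat >> h.py <<'E'
def go(x,y,z,xdeg):
    """world target TCP and tool-x heading -> tool-frame shift mm, turn deg about tool z (shift first)"""
    s=get_state();T=Ro.from_rotvec(s["orientation"]).as_matrix()
    h=np.degrees(np.arctan2(T[1,0],T[0,0]))
    print("pos",np.round(s["position"],4),"head %.2f tilt %.2f"%(h,np.degrees(np.arccos(-T[2,2]))),"q",np.round(s["qpos"],2),"t",s["clock"],"F",np.round(s["force"],1),"w",s["grip_width"],s["grasp_force"])
    print("shift mm",np.round(T.T@(np.array([x,y,z])-s["position"])*1e3,1),"turn",np.round((h-xdeg+180)%360-180,2))
E
python3 - <<'E'
from h import *
go(.527,.208,.2,111.5)
f,p=save("wrist","pics/w1.png")
E
```

```text
clock: 1.35
position: [0.5196, 0.2118, 0.2061]
orientation: [-0.391, -3.117, 0.0]
force: [0.4, 0.5, 0.8]
grip_width: 0.0867
grasp_force: 0.0
clock: 2.22
position: [0.5185, 0.2133, 0.2061]
orientation: [-1.762, -2.6, 0.001]
force: [0.2, -0.0, -0.4]
grip_width: 0.0869
grasp_force: 0.0
pos [0.5185 0.2133 0.2061] head 111.77 tilt 0.05 q [ 0.25  0.09  1.73 -0.    1.32 -0.13] t 2.225 F [ 0.2 -0.  -0.4] w 0.08686782520732195 0.0
shift mm [-8.   5.9  6.1] turn 0.27
```

View pics/w1.png

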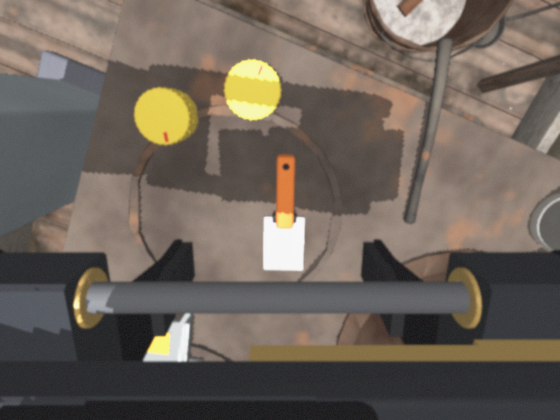

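The wrist view shows the scraper: handle from (286,155) to (285,227), blade front edge (264,270)–(304,270). The yellow caps are well clear.

```bash
python3 - <<'E'
from h import *
s=get_state();p=(s["position"],s["orientation"])
r=at("wrist",(286,155),.023,p);f=at("wrist",(285,227.5),.023,p);t=at("wrist",(284,270.5),.004,p);a,b=[at("wrist",(u,270.5),.004,p) for u in(263,304.5)]
print(r,f,t,np.linalg.norm(a-b),np.linalg.norm(r-f),np.linalg.norm((t-r)[:2]))
d=(t-r)[:2];d/=np.linalg.norm(d);print("yaw",np.degrees(np.arctan2(d[1],d[0])),"grip",t[:2]-.0925*d, (r+f)[:2]/2)
g=(t[:2]-.0925*d+(r+f)[:2]/2)/2-.008*d
yaw=np.degrees(np.arctan2(d[1],d[0])); print(yaw,g)
go(g[0],g[1],.017,yaw+180)
E
```

```text
[0.5153372  0.24423842 0.023     ] [0.54280739 0.17478237 0.023     ] [0.56444499 0.12014492 0.004     ] 0.04695730219057162 0.07469105346837386 0.13345699475185982
yaw -68.40970189763485 grip [0.53040803 0.20615501] [0.52907229 0.20951039]
-68.40970189763485 [0.52679642 0.21527141]
pos [0.5186 0.2133 0.2062] head 111.87 tilt 0.04 q [ 0.25  0.09  1.73 -0.    1.32 -0.13] t 2.275 F [ 1.  -0.4 -0.6] w 0.08718746872122778 0.0
shift mm [ -1.2   8.5 189.1] turn 0.28
```

```bash
python3 -m creep '[{"xyz":[-1,8.5,30],"dr":[0,0,0.3],"grip":0},{"xyz":[0,0,45],"dr":[0,0,0],"grip":0},{"xyz":[0,0,45],"dr":[0,0,0],"grip":0},{"xyz":[0,0,40],"dr":[0,0,0],"grip":100},{"xyz":[0,0,18],"dr":[0,0,0],"grip":100},{"xyz":[0,0,11],"dr":[0,0,0],"grip":100},{"xyz":[0,0,0],"dr":[0,0,0],"grip":255},{"xyz":[0,0,0],"dr":[0,0,0],"grip":255},{"xyz":[0,0,0],"dr":[0,0,0],"grip":255},{"xyz":[0,0,0],"dr":[0,0,0],"grip":255}]' 20
python3 - <<'E'
from h import *
go(.5268,.2153,.017,111.6)
E
```

```text
clock: 3.52
position: [0.5277, 0.2157, 0.0183]
orientation: [1.77, 2.594, 0.002]
force: [0.2, 0.2, 0.2]
grip_width: 0.0251
grasp_force: 0.0
pos [0.5277 0.2157 0.0183] head 111.39 tilt 0.08 q [ 0.25  0.35  1.82 -0.    0.97 -0.12] t 3.525 F [0.2 0.2 0.2] w 0.02506425041737784 0.0
shift mm [-0.1 -1.   1.3] turn -0.21
```

```bash
python3 -m creep '[{"xyz":[0,0,0],"dr":[0,0,0],"grip":255},{"xyz":[0,0,0],"dr":[0,0,0],"grip":255},{"xyz":[0,0,-2],"dr":[0,0,0],"grip":255}]'
python3 - <<'E'
from h import *
M=np.array([.4504,.0159]);a=np.radians(-78.5);d=np.array([np.cos(a),np.sin(a)])
g=M-d*(.1005+.045); print(g)
go(g[0],g[1],.02,101.5)
E
```

```text
clock: 3.9
position: [0.5269, 0.2155, 0.0193]
orientation: [-1.77, -2.595, 0.001]
force: [0.1, -0.7, -1.5]
grip_width: 0.0179
grasp_force: 19.8
[0.42139197 0.15847904]
pos [0.5269 0.2155 0.0193] head 111.39 tilt 0.03 q [ 0.25  0.35  1.82  0.    0.98 -0.12] t 3.9 F [ 0.1 -0.7 -1.5] w 0.017909208789411435 19.84229028224945
shift mm [ -14.6 -119.    -0.6] turn 9.89
```

```bash
python3 -m creep '[{"xyz":[-2.4,-20,0],"dr":[0,0,0],"grip":255},{"xyz":[-2.4,-20,0],"dr":[0,0,0],"grip":255},{"xyz":[-2.4,-20,0],"dr":[0,0,0],"grip":255},{"xyz":[-2.4,-20,0],"dr":[0,0,0],"grip":255},{"xyz":[-2.4,-20,0],"dr":[0,0,0],"grip":255},{"xyz":[-2.4,-19,0],"dr":[0,0,0],"grip":255},{"xyz":[0,0,0],"dr":[0,0,5],"grip":255},{"xyz":[0,0,0],"dr":[0,0,4.9],"grip":255},{"xyz":[0,0,0],"dr":[0,0,0],"grip":255},{"xyz":[0,0,0],"dr":[0,0,0],"grip":255}]'
python3 - <<'E'
from h import *
go(.4214,.1585,.02,101.5)
f,p=save("top","pics/t2.png"); a=f[190:270,230:350,::-1]
save("wrist","pics/w2.png")
cv2.imwrite("pics/t2c.png",cv2.resize(a,(720,480),interpolation=cv2.INTER_CUBIC))
E
```

```text
clock: 5.15
position: [0.4215, 0.1587, 0.0195]
orientation: [-1.986, -2.434, 0.0]
force: [-0.1, -0.5, -0.9]
grip_width: 0.0179
grasp_force: 19.9
pos [0.4215 0.1587 0.0195] head 101.58 tilt 0.01 q [ 0.18  0.09  2.13 -0.    0.92 -0.02] t 5.15 F [-0.1 -0.5 -0.9] w 0.01786740166346688 19.930046796798706
shift mm [-0.2 -0.1 -0.5] turn 0.08
```

View pics/t2c.png

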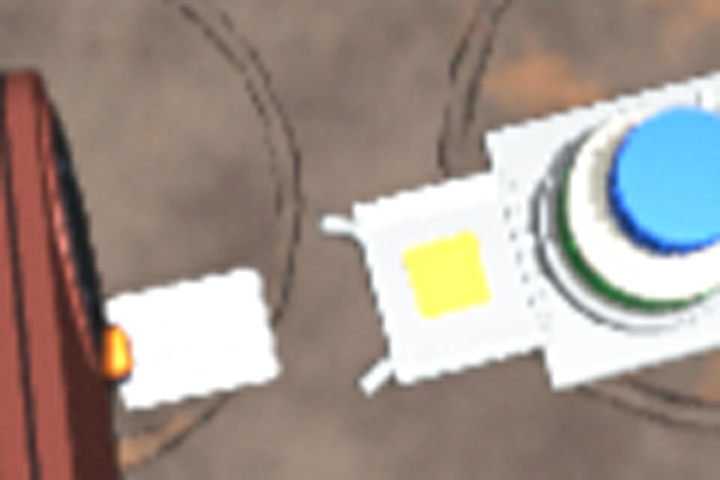

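View pics/w2.png

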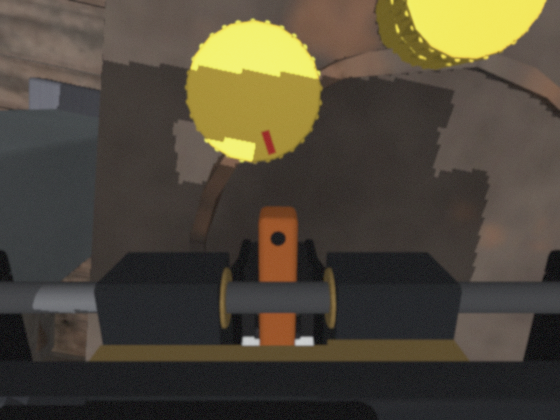

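The top crop shows the held blade with front corners (258,268) and (278,378) in crop pixels. The dock roof's mouth corners are (355,206) and (397,384). The wrist view shows the handle straight between the fingers.

```bash
python3 - <<'E'
from h import *
f=lambda x,y,z:at("top",(230+(x+.5)/6-.5,190+(y+.5)/6-.5),z)[:2]
A=lambda v:np.degrees(np.arctan2(v[1],v[0])).round(2)
b=[f(258,268,.004),f(279,378,.004),f(107,298,.004),f(128,408,.004)]
m=[f(355,206,.017),f(397,384,.017),f(497,172,.017),f(543,348,.017)]
for n,q in(("blade",b),("dock",m)):
    print(n,"sides",A(q[0]-q[2]),A(q[1]-q[3]),"front",A(q[1]-q[0])+90,np.linalg.norm(q[0]-q[1]),np.linalg.norm(q[0]-q[2]))
tip=(b[0]+b[1])/2;M=(m[0]+m[1])/2;D=(m[2]+m[3])/2;br=(b[2]+b[3])/2
print("tip",tip,"mouth",M,"mid axis dock",A(D-M),"blade axis",A(tip-br))
for yaw in(-77.5,-78.5,-76.5):
    a=np.radians(yaw);d=np.array([np.cos(a),np.sin(a)]);n=np.array([-d[1],d[0]])
    print(yaw,"along",(M-tip)@d,"lat",(M-tip)@n)
c=[f(322,224,.01),f(366,388,.01)];print(sum(c)/2)
go(.4215,.1587,.017,101.5)
E
```

```text
blade sides -79.69 -79.79 front -79.84 0.045458842203695796 0.06241308294468694
dock sides 102.6 102.78 front -77.83000000000001 0.07347760645266534 0.05913304133023799
tip [0.44010454 0.059162  ] mouth [0.44949624 0.01557749] mid axis dock -77.31 blade axis -79.74
-77.5 along 0.044584119609871915 lat -0.00026433465741593096
-78.5 along 0.04458194250838398 lat 0.0005138057781126739
-76.5 along 0.044572715956630614 lat -0.0010423945740472217
[0.44597648 0.02848267]
pos [0.4215 0.1588 0.0194] head 101.55 tilt 0.01 q [ 0.18  0.09  2.13 -0.    0.92 -0.02] t 5.25 F [ 0.5 -0.2 -0.6] w 0.01766787631422502 19.930019080638885
shift mm [-0.1 -0.   2.4] turn 0.05
```

```bash
python3 -m creep '[{"xyz":[0,-4,0],"dr":[0,0,-2.1],"grip":255},{"xyz":[0,0,0],"dr":[0,0,0],"grip":255},{"xyz":[-12,-0.3,0],"dr":[0,0,0],"grip":255},{"xyz":[-12,-0.3,0],"dr":[0,0,0],"grip":255},{"xyz":[0,0,0],"dr":[0,0,0],"grip":255}]'
python3 - <<'E'
from h import *
go(.4215,.1587,.017,102.5)
f,p=save("top","pics/t3.png"); a=f[200:260,240:330,::-1]
cv2.imwrite("pics/t3c.png",cv2.resize(a,(720,480),interpolation=cv2.INTER_CUBIC))
E
```

```text
clock: 5.88
position: [0.4231, 0.1334, 0.0196]
orientation: [1.945, 2.467, 0.0]
force: [-0.0, 0.4, -1.5]
grip_width: 0.0177
grasp_force: 19.9
pos [0.4231 0.1334 0.0196] head 103.48 tilt 0.01 q [ 0.13  0.08  2.14 -0.    0.92 -0.11] t 5.875 F [-0.   0.4 -1.5] w 0.017678681055646905 19.929767847061157
shift mm [25.   4.3  2.6] turn 0.98
```

View pics/t3c.png

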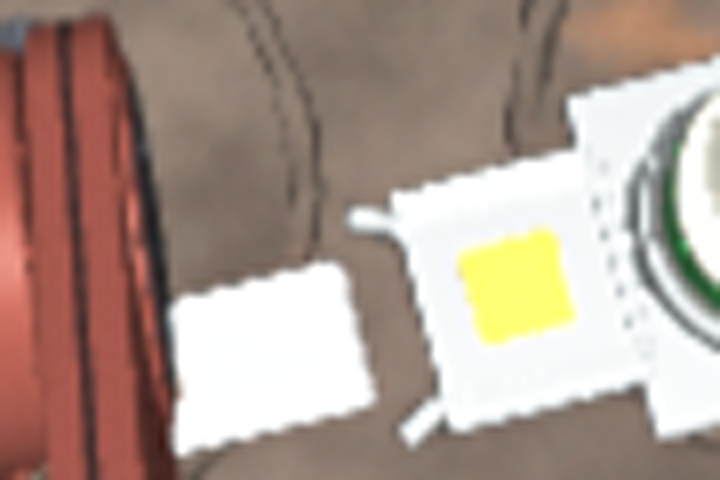

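The blade's front corners are at (343,262) and (375,402), and the dock mouth corners are at (392,192) and (449,431) in the crop.

```bash
python3 - <<'E'
from h import *
f=lambda x,y,z:at("top",(240+(x+.5)/8-.5,200+(y+.5)/8-.5),z)[:2]
A=lambda v:np.degrees(np.arctan2(v[1],v[0])).round(2)
b=[f(343,262,.005),f(375,402,.005),f(175,299,.005),f(178,454,.005)]
m=[f(392,192,.017),f(449,431,.017),f(578,150,.017),f(648,385,.017)]
for n,q in(("blade",b),("dock",m)):
    print(n,"sides",A(q[0]-q[2]),A(q[1]-q[3]),"front",A(q[1]-q[0])+90,np.linalg.norm(q[0]-q[1]))
tip=(b[0]+b[1])/2;M=(m[0]+m[1])/2
a=np.radians(-77.5);d=np.array([np.cos(a),np.sin(a)]);n=np.array([-d[1],d[0]])
print(tip,M,"along",(M-tip)@d,"lat",(M-tip)@n)
E
```

```text
blade sides -78.5 -76.24 front -78.03 0.04373783579649417
dock sides 101.85 101.95 front -77.69999999999999 0.07405225751198735
[0.44530227 0.03450063] [0.45010773 0.01586814] along 0.019230915871229097 lat 0.0006587398299492233
```

```bash
python3 -m creep '[{"xyz":[-10,0.2,0],"dr":[0,0,0],"grip":255},{"xyz":[-10,-0.1,0],"dr":[0,0,0],"grip":255},{"xyz":[-10,-0.2,0],"dr":[0,0,0],"grip":255},{"xyz":[0,0,0],"dr":[0,0,0],"grip":255}]'; python3 -m creep '[{"xyz":[-10,-0.2,0],"dr":[0,0,0],"grip":255},{"xyz":[-10,-0.2,0],"dr":[0,0,0],"grip":255},{"xyz":[-10,-0.2,0],"dr":[0,0,0],"grip":255},{"xyz":[-6,-0.1,0],"dr":[0,0,0],"grip":255},{"xyz":[0,0,0],"dr":[0,0,0],"grip":255}]'
```

```text
clock: 6.42
position: [0.4299, 0.1046, 0.0196]
orientation: [1.945, 2.467, 0.0]
force: [-1.0, 0.2, -0.8]
grip_width: 0.018
grasp_force: 19.9
clock: 7.05
position: [0.4376, 0.0697, 0.0196]
orientation: [-1.944, -2.468, -0.0]
force: [-0.0, 0.6, -1.0]
grip_width: 0.0179
grasp_force: 19.9
```

```bash
python3 -m creep '[{"xyz":[-3,0,0],"dr":[0,0,0],"grip":255},{"xyz":[-3,0,0],"dr":[0,0,0],"grip":255},{"xyz":[0,0,0],"dr":[0,0,0],"grip":255}]';python3 -m creep '[{"xyz":[-2,0,0],"dr":[0,0,0],"grip":255},{"xyz":[0,0,0],"dr":[0,0,0],"grip":255}]';python3 -m creep '[{"xyz":[-2,0,0],"dr":[0,0,0],"grip":255},{"xyz":[0,0,0],"dr":[0,0,0],"grip":255}]'
```

```text
clock: 7.42
position: [0.4389, 0.0643, 0.0195]
orientation: [1.943, 2.469, -0.0]
force: [0.4, -1.0, -0.8]
grip_width: 0.0179
grasp_force: 19.9
clock: 7.68
position: [0.4394, 0.0623, 0.0196]
orientation: [1.943, 2.469, 0.0]
force: [0.2, -0.3, 0.0]
grip_width: 0.0179
grasp_force: 19.9
clock: 7.92
position: [0.4398, 0.0603, 0.0196]
orientation: [1.943, 2.468, 0.0]
force: [-0.2, -0.2, -0.8]
grip_width: 0.0179
grasp_force: 19.9
```

```bash
for i in 1; do python3 -m creep '[{"xyz":[-1.5,0,0],"dr":[0,0,0],"grip":255},{"xyz":[0,0,0],"dr":[0,0,0],"grip":255}]'; done;python3 -m creep '[{"xyz":[-1.5,0,0],"dr":[0,0,0],"grip":255},{"xyz":[0,0,0],"dr":[0,0,0],"grip":255}]'
python3 - <<'E'
from h import *
go(.4215,.1587,.017,102.5)
f,p=save("top","pics/t4.png"); a=f[200:260,240:330,::-1]
cv2.imwrite("pics/t4c.png",cv2.resize(a,(720,480),interpolation=cv2.INTER_CUBIC))
E
```

```text
clock: 8.18
position: [0.4398, 0.06, 0.0195]
orientation: [-1.942, -2.467, -0.002]
force: [-1.8, 6.0, 0.3]
grip_width: 0.0177
grasp_force: 20.0
clock: 8.43
position: [0.4397, 0.0597, 0.0195]
orientation: [-1.942, -2.465, -0.004]
force: [-2.2, 11.4, 3.0]
grip_width: 0.0177
grasp_force: 20.0
pos [0.4397 0.0597 0.0195] head 103.53 tilt 0.26 q [-0.05  0.08  2.14  0.01  0.92 -0.29] t 8.425 F [-2.2 11.4  3. ] w 0.01771011729050906 19.996900856494904
shift mm [100.4   5.5   2.9] turn 1.03
```

```bash
python3 -m creep '[{"xyz":[0,0,1],"dr":[0,0,0],"grip":255},{"xyz":[0,0,0],"dr":[0,0,0],"grip":100},{"xyz":[0,0,0],"dr":[0,0,0],"grip":100},{"xyz":[0,0,0],"dr":[0,0,0],"grip":100},{"xyz":[0,0,-5],"dr":[0,0,0],"grip":100},{"xyz":[0,0,-20],"dr":[0,0,0],"grip":100},{"xyz":[0,0,-40],"dr":[0,0,0],"grip":100},{"xyz":[20,0,-50],"dr":[0,0,0],"grip":0},{"xyz":[20,0,-50],"dr":[0,0,0],"grip":0},{"xyz":[0,0,0],"dr":[0,0,0],"grip":0}]'
python3 - <<'E'
from h import *
go(.473,-.0939,.2,102.5)
f,p=save("wrist","pics/w5.png"); print(p)
E
```

```text
clock: 9.72
position: [0.434, 0.0974, 0.1886]
orientation: [1.937, 2.464, 0.01]
force: [0.4, 0.2, -0.1]
grip_width: 0.0749
grasp_force: 0.0
pos [0.434  0.0974 0.1886] head 103.67 tilt 0.55 q [ 0.04 -0.19  2.04  0.    1.29 -0.2 ] t 9.725 F [ 0.4  0.2 -0.1] w 0.0749367184028043 0.0
shift mm [-195.1   -7.2  -11.1] turn 1.17
(array([0.43403225, 0.09738587, 0.18862931]), array([1.93676449, 2.46441067, 0.0101465 ]))
```

View pics/w5.png

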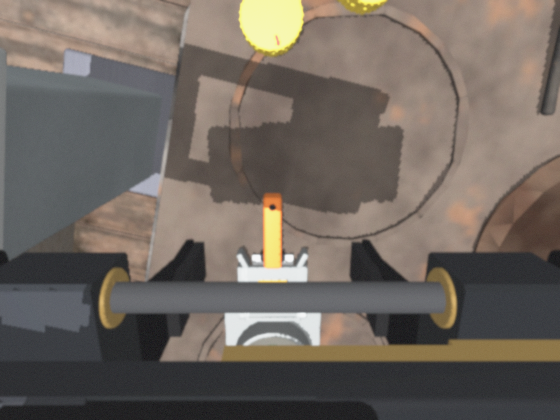

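The scraper lies straight in the slot: its handle runs (272,195)–(272,268) between the cheeks, and its front meets the roof. On to the cap: I'll raise the arm and view the cap with the wrist camera.

```bash
python3 -m creep '[{"xyz":[0,0,-31],"dr":[0,0,0],"grip":0},{"xyz":[0,0,-31],"dr":[0,0,0],"grip":0},{"xyz":[-43,-1,0],"dr":[0,0,0],"grip":0},{"xyz":[-43,-1,0],"dr":[0,0,0],"grip":0},{"xyz":[-43,-1,0],"dr":[0,0,0],"grip":0},{"xyz":[-43,-1,0],"dr":[0,0,0],"grip":0},{"xyz":[-43,-1,0],"dr":[0,0,0],"grip":0},{"xyz":[-40,-1,0],"dr":[0,0,0],"grip":0},{"xyz":[0,0,0],"dr":[0,0,0],"grip":0},{"xyz":[0,0,0],"dr":[0,0,0],"grip":0}]'
python3 - <<'E'
from h import *
go(.4738,-.0936,.2,102.5)
f,p=save("wrist","pics/w6.png"); print(Ro.from_rotvec(p[1]).as_matrix().round(4))
hsv=cv2.cvtColor(f,cv2.COLOR_RGB2HSV)
m=cv2.inRange(hsv,(95,120,60),(125,255,255))
c=max(cv2.findContours(m,cv2.RETR_EXTERNAL,cv2.CHAIN_APPROX_NONE)[0],key=cv2.contourArea)
print(cv2.fitEllipse(c),cv2.minEnclosingCircle(c),cv2.boundingRect(c))
E
```

```text
clock: 11.02
position: [0.4842, -0.1525, 0.2439]
orientation: [-1.942, -2.465, 0.001]
force: [-0.4, -0.6, 0.4]
grip_width: 0.0871
grasp_force: 0.0
pos [ 0.4842 -0.1525  0.2439] head 103.54 tilt 0.19 q [-0.46 -0.07  1.82  0.    1.39 -0.7 ] t 11.025 F [-0.4 -0.6  0.4] w 0.08713907330500141 0.0
shift mm [59.6  3.8 44. ] turn 1.04
[[-0.2341  0.9722 -0.0028]
 [ 0.9722  0.2341  0.0017]
 [ 0.0023 -0.0023 -1.    ]]
((286.9567565917969, 129.19166564941406), (66.50041198730469, 67.50598907470703), 85.92162322998047) ((287.256103515625, 130.40243530273438), 35.128196716308594) (253, 96, 68, 70)
```

View pics/w6.png

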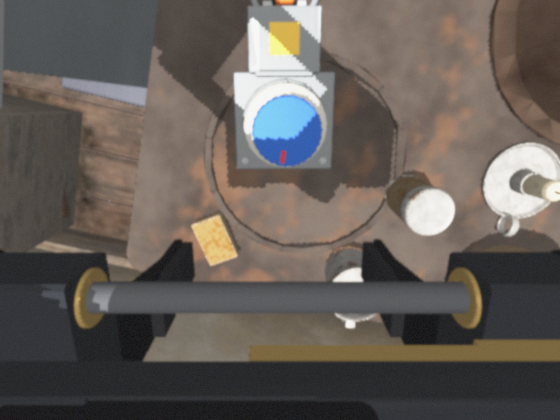

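The blue cap on the bottle is at (287,130), radius about 34 px, with the red dash towards (283,157). The cup and tin are well below and to the side.

```bash
python3 - <<'E'
from h import *
s=get_state();p=(s["position"],s["orientation"])
for z in(.14,.145,.15,.155,.16,.165):
    c=at("wrist",(286.9,129.8),z,p)
    P=np.array([proj("wrist",c+.025*np.array([np.cos(t),np.sin(t),0]),p) for t in np.linspace(0,6.28,60)])
    print(z,c[:2].round(4),np.ptp(P,axis=0).round(1),P.min(0).round(1),"top",at("top",(343.6,219.1),z)[:2].round(4))
# other sightings of cap: scene & top silhouettes
for n in("scene","top"):
    f=grab_frame(n);m=cv2.inRange(cv2.cvtColor(f,cv2.COLOR_RGB2HSV),(95,120,60),(125,255,255))
    c=max(cv2.findContours(m,cv2.RETR_EXTERNAL,cv2.CHAIN_APPROX_NONE)[0],key=cv2.contourArea);bb=cv2.boundingRect(c);print(n,bb)
    for zt in(.14,.145,.15,.155,.16):
        P=np.array([proj(n,np.array([.4738+.025*np.cos(t),-.0936+.025*np.sin(t),z])) for z in(zt,zt-.036) for t in np.linspace(0,6.28,40)])
        print(zt,P.min(0).round(1),P.max(0).round(1))
E
```

```text
0.14 [ 0.477  -0.0924] [69.1 70.5] [252.4  93.5] top [ 0.4763 -0.0929]
0.145 [ 0.4768 -0.0921] [70.5 72. ] [251.7  92.8] top [ 0.4755 -0.0922]
0.15 [ 0.4766 -0.0918] [71.9 73.5] [251.  92.] top [ 0.4748 -0.0916]
0.155 [ 0.4764 -0.0915] [73.4 75. ] [250.2  91.2] top [ 0.474  -0.0909]
0.16 [ 0.4762 -0.0912] [75.  76.6] [249.4  90.3] top [ 0.4732 -0.0902]
0.165 [ 0.476  -0.0909] [76.7 78.3] [248.6  89.4] top [ 0.4725 -0.0895]
scene (288, 228, 22, 25)
0.14 [286.  228.3] [307.5 253.8]
0.145 [286.1 226.8] [307.7 252.4]
0.15 [286.1 225.3] [307.8 251. ]
0.155 [286.2 223.8] [307.9 249.5]
0.16 [286.2 222.3] [308. 248.]
top (332, 208, 24, 24)
0.14 [330.5 208.7] [355.7 233.9]
0.145 [330.7 208.3] [356.1 233.6]
0.15 [331.  207.8] [356.5 233.4]
0.155 [331.2 207.4] [356.9 233.1]
0.16 [331.5 207. ] [357.3 232.8]
```

```bash
python3 - <<'E'
from h import *
go(.4762,-.0928,.126,103.5)
E
```

```text
pos [ 0.4848 -0.1518  0.245 ] head 103.65 tilt 0.06 q [-0.46 -0.07  1.82  0.    1.39 -0.7 ] t 11.175 F [-0.4  0.2  0.2] w 0.08717413653321374 0.0
shift mm [ 59.3   5.7 119.1] turn 0.15
```

```bash
python3 -m creep '[{"xyz":[30,3,0],"dr":[0,0,0],"grip":0},{"xyz":[29.3,2.7,0],"dr":[0,0,0],"grip":0},{"xyz":[0,0,40],"dr":[0,0,0],"grip":0},{"xyz":[0,0,30],"dr":[0,0,0],"grip":0},{"xyz":[0,0,20],"dr":[0,0,0],"grip":0},{"xyz":[0,0,15],"dr":[0,0,0],"grip":0},{"xyz":[0,0,14],"dr":[0,0,0],"grip":0},{"xyz":[0,0,0],"dr":[0,0,0],"grip":0},{"xyz":[0,0,0],"dr":[0,0,0],"grip":0}]'
python3 - <<'E'
from h import *
go(.4762,-.0928,.126,103.5)
save("wrist","pics/w7.png")
E
```

```text
clock: 12.3
position: [0.4773, -0.094, 0.1272]
orientation: [1.942, 2.468, 0.001]
force: [-0.4, -0.0, -0.0]
grip_width: 0.087
grasp_force: 0.0
pos [ 0.4773 -0.094   0.1272] head 103.59 tilt 0.06 q [-0.36 -0.    1.99  0.    1.16 -0.59] t 12.3 F [-0.4 -0.  -0. ] w 0.08695519139588027 0.0
shift mm [ 1.5 -0.8  1.2] turn 0.09
```

View pics/w7.png

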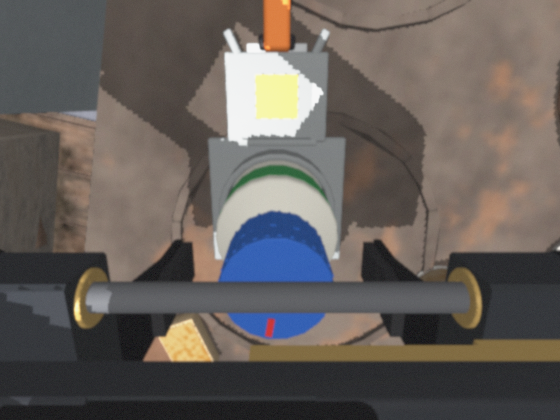

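The cap sits between the fingers: its top disc spans columns 219–333, its lower edge is at row 338, and the scraper is still home.

```bash
python3 - <<'E'
from h import *
s=get_state();p=(s["position"],s["orientation"])
print(p[0])
for z in(.136,.14,.144,.148):
  for dx in(-.003,0,.003):
    T=Ro.from_rotvec(p[1]).as_matrix();c=p[0]+T[:,0]*dx;c[2]=z
    P=np.array([proj("wrist",c+.025*np.array([np.cos(t),np.sin(t),0]),p) for t in np.linspace(0,6.28,90)])
    print(z,dx,P.min(0).round(1),P.max(0).round(1))
E
```

```text
[ 0.47742031 -0.09414419  0.12740761]
0.136 -0.003 [222.2 236.3] [331.5 333.8]
0.136 0 [221.9 229.9] [331.8 328.4]
0.136 0.003 [221.7 223.4] [332.1 323. ]
0.14 -0.003 [220.9 239.8] [332.9 339.3]
0.14 0 [220.6 233.3] [333.2 333.8]
0.14 0.003 [220.2 226.6] [333.5 328.3]
0.144 -0.003 [219.4 243.5] [334.3 345.1]
0.144 0 [219.1 236.8] [334.7 339.5]
0.144 0.003 [218.8 230. ] [335.  333.9]
0.148 -0.003 [217.9 247.4] [335.9 351.2]
0.148 0 [217.6 240.5] [336.2 345.5]
0.148 0.003 [217.2 233.5] [336.6 339.8]
```

```bash
python3 -m creep '[{"xyz":[0,0,0],"dr":[0,0,0],"grip":255},{"xyz":[0,0,0],"dr":[0,0,0],"grip":255},{"xyz":[0,0,0],"dr":[0,0,0],"grip":255},{"xyz":[0,0,0],"dr":[0,0,0],"grip":255},{"xyz":[0,0,0],"dr":[0,0,0],"grip":255},{"xyz":[0,0,0],"dr":[0,0,0],"grip":255},{"xyz":[0,0,0],"dr":[0,0,0],"grip":255}]' 45
python3 -m creep '[{"xyz":[0,0,1.5],"dr":[0,0,0],"grip":255},{"xyz":[0,0,1.5],"dr":[0,0,0],"grip":255},{"xyz":[0,0,0],"dr":[0,0,0],"grip":255}]'
```

```text
clock: 13.22
position: [0.4767, -0.0939, 0.1265]
orientation: [-1.943, -2.468, 0.0]
force: [-0.9, 0.6, 0.7]
grip_width: 0.0492
grasp_force: 45.0
clock: 13.6
position: [0.4768, -0.0939, 0.124]
orientation: [-1.943, -2.469, 0.0]
force: [-3.8, 0.2, 6.5]
grip_width: 0.049
grasp_force: 45.0
```

```bash
python3 -m creep '[{"xyz":[0,0,1.3],"dr":[0,0,0],"grip":255},{"xyz":[0,0,1],"dr":[0,0,0],"grip":255},{"xyz":[0,0,0],"dr":[0,0,0],"grip":255},{"xyz":[0,0,0],"dr":[0,0,0],"grip":255}]'
```

```text
clock: 14.1
position: [0.4769, -0.094, 0.1222]
orientation: [1.943, 2.468, -0.0]
force: [-3.7, 1.1, 8.5]
grip_width: 0.0493
grasp_force: 45.0
```

```bash
python3 -m creep '[{"xyz":[0,0,0.8],"dr":[0,0,0],"grip":255},{"xyz":[0,0,0],"dr":[0,0,0],"grip":255},{"xyz":[0,0,0],"dr":[0,0,-6],"grip":255},{"xyz":[0,0,0],"dr":[0,0,-6],"grip":255},{"xyz":[0,0,0],"dr":[0,0,-6],"grip":255}]'
python3 - <<'E'
from h import *
go(.4768,-.0939,.122,160.5);print(get_state()["moment"])
E
```

```text
clock: 14.72
position: [0.478, -0.0941, 0.1219]
orientation: [1.527, 2.743, 0.001]
force: [-1.2, 1.3, 8.6]
grip_width: 0.0491
grasp_force: 45.0
pos [ 0.478  -0.0941  0.1219] head 121.78 tilt 0.16 q [-0.36  0.    1.99  0.    1.15 -0.91] t 14.725 F [-1.2  1.3  8.6] w 0.049074710498401106 45.000887336209416
shift mm [ 0.8 -0.9 -0.1] turn -38.72
[ 0.09672326  0.2962711  -0.01431925]
```

```bash
python3 -m creep '[{"xyz":[0,0,0],"dr":[0,0,-8],"grip":255},{"xyz":[0,0,0],"dr":[0,0,-8],"grip":255},{"xyz":[0,0,0],"dr":[0,0,-8],"grip":255},{"xyz":[0,0,0],"dr":[0,0,-8],"grip":255},{"xyz":[0,0,0],"dr":[0,0,-7],"grip":255},{"xyz":[0,0,0],"dr":[0,0,0],"grip":255},{"xyz":[0,0,0],"dr":[0,0,0],"grip":255}]'
python3 - <<'E'
from h import *
go(.4768,-.0939,.122,160.5);print(get_state()["moment"])
f,p=save("wrist","pics/w8.png")
m=cv2.inRange(cv2.cvtColor(f,cv2.COLOR_RGB2HSV),(170,120,60),(180,255,255)); m[:240]=0;m[345:]=0
g=cv2.imread("pics/w7.png");m7=cv2.inRange(cv2.cvtColor(g,cv2.COLOR_BGR2HSV),(170,120,60),(180,255,255))
for k in(m7,m):
    y,x=np.nonzero(k);print(len(x),x.mean() if len(x) else 0,y.mean() if len(x) else 0)
E
```

```text
clock: 15.6
position: [0.478, -0.0941, 0.1219]
orientation: [0.529, 3.094, -0.0]
force: [-1.1, 1.7, 7.4]
grip_width: 0.0493
grasp_force: 45.0
pos [ 0.478  -0.0941  0.1219] head 160.60 tilt 0.16 q [-0.36  0.    1.99  0.    1.15 -1.59] t 15.6 F [-1.1  1.7  7.4] w 0.04929548869712443 45.00158169306815
shift mm [ 1.2 -0.2 -0.1] turn 0.1
[0.1767111  0.35140025 0.04390428]
55 269.4909090909091 327.0
54 270.98148148148147 329.3703703703704
```

The red dash moved with the gripper, so the cap turned 57°. Lifting.

```bash
python3 -m creep '[{"xyz":[0,0,-4],"dr":[0,0,0],"grip":255},{"xyz":[0,0,-4],"dr":[0,0,0],"grip":255},{"xyz":[0,0,-4],"dr":[0,0,0],"grip":255}]'; python3 -m creep '[{"xyz":[0,0,-12],"dr":[0,0,0],"grip":255},{"xyz":[0,0,-16],"dr":[0,0,0],"grip":255},{"xyz":[0,0,-16],"dr":[0,0,0],"grip":255},{"xyz":[0,0,-16],"dr":[0,0,0],"grip":255},{"xyz":[0,0,-12],"dr":[0,0,0],"grip":255},{"xyz":[0,0,-6],"dr":[0,0,0],"grip":255},{"xyz":[0,0,0],"dr":[0,0,0],"grip":255},{"xyz":[0,0,0],"dr":[0,0,0],"grip":255},{"xyz":[0,0,0],"dr":[0,0,0],"grip":255}]'
python3 - <<'E'
from h import *
go(.4768,-.0939,.21,160.5)
a,_=save("scene","pics/s9.png");b,_=save("top","pics/t9.png")
o=np.hstack([cv2.resize(x[:,:,::-1],(400,400),interpolation=cv2.INTER_CUBIC) for x in(a[190:290,230:330],b[180:280,250:350])])
cv2.imwrite("pics/f9.png",o)
E
```

```text
clock: 16.02
position: [0.4764, -0.0938, 0.1322]
orientation: [-0.529, -3.096, -0.0]
force: [-0.8, 0.3, -0.6]
grip_width: 0.0493
grasp_force: 45.0
clock: 17.15
position: [0.4764, -0.0938, 0.2097]
orientation: [-0.529, -3.095, -0.0]
force: [-1.4, 0.4, -0.5]
grip_width: 0.0487
grasp_force: 45.0
pos [ 0.4764 -0.0938  0.2097] head 160.59 tilt 0.07 q [-0.36 -0.1   1.91 -0.    1.33 -1.59] t 17.15 F [-1.4  0.4 -0.5] w 0.048703580998683355 44.999782126396894
shift mm [-0.4  0.  -0.3] turn 0.09
```

View pics/f9.png

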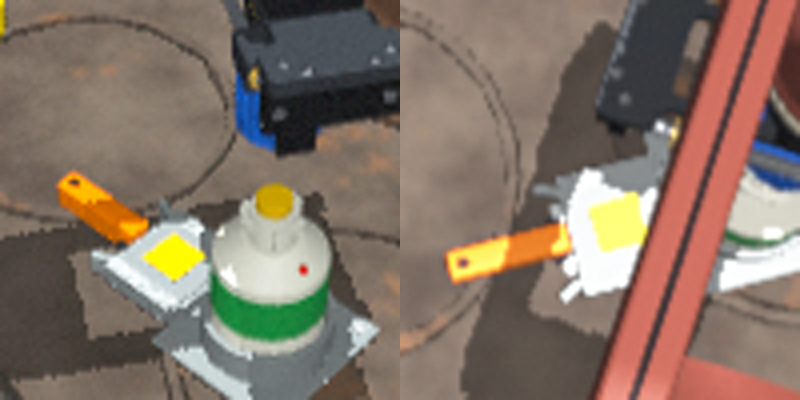

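The picture shows the blue cap held at (260,110) above the bottle, with the yellow plug bare at (275,200). The scraper is docked at (105,210). Raised by about 83 mm, the cap is within limits, so I'm handing in.

```bash
python3 -c "
from rig import *
print(finish_job())"
```

```text
the job is handed in; nothing more can be done
None
```

I handed the job in at about 17 s: the scraper is docked and let go, and the blue cap is off and held level about 7 cm above the bottle; no verdict was returned.

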